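Gauge the working gap of a cake-branding press

ROBOT

A 6-joint arm with a two-finger parallel gripper is mounted at the origin on the work surface. World frame = base frame: x ahead of the robot, y to its left, z up, the work surface at z = 0. Lengths are in m, angles in degrees, forces in N, time in s.
With the tool pointing down it reaches from about 0.25 to 0.725 m from the base axis. Payload 9.7 kg.
Tool frame: the origin (TCP) lies on the centre line of the jaws, within the pads' length; the fingertips stand 17 mm ahead of it and the grasp point (between the pads) lies 2 mm behind it (bot.tip_extent is the distance from the TCP to the fingertips, in m); z points along the fingers, y is the line along which they close (so a half turn about z gives the same grasp; the last joint's range is limited). The gripper opens to 85 mm and grips with 20 to 120 N. Pads are 22 mm wide; open, the fingers measure 114 mm over their backs; the gripper's body (76 mm by 85 mm) begins 54 mm behind the grasp point. The pads swing forward as they close: fully open they stand 13 mm farther back than shut.
Start: joints at [66.406, 4.979, 10.078, 95.1, 0, 90], TCP at [0.22, 0.504, 0.248] pointing down, gripper open.
Joint ranges: [-179.16, 179.16], [-48.56, 103.87], [-65.8, 70.77], [-126.05, 130.52], [-82.76, 87.17], [-180, 180]. Speed limits (degrees/s): [127.2, 127.2, 147.25, 180, 180, 180].

INTERFACE

Orientations are given as [roll, pitch, yaw] about the fixed x, y, z axes, in that order (R = Rz(yaw) Ry(pitch) Rx(roll)).
In Python, from workcell import bot gives the robot as it stands.
- The arm moves only by the tool carry_out, never from a script. Its argument "moves" is text: rows parted by semicolons, each of 7 numbers parted by spaces: the shift along the tool's x, y, z in mm, then the turn, a rotation vector about the tool's x, y, z in degrees, then the finger opening in mm, from 0 to 85.4. A call has 1 to 20 rows; each row is the pose to reach, as a shift and turn from the pose commanded when the call began, along the tool's axes at that moment; what a row does not reach only later rows make up. A row lasts 1/10 s, in which the tool goes at most 50 mm and 8.59 degrees, less where a joint would pass 70% of its speed; a pose out of reach is approached as far as the arm can. A call with a gripper value outside its range is refused whole. The fingers move at their own pace and stop on an object; "force" is the grip in N (left out, the last holds). Time passes only in rows, so rows that repeat a pose let the fingers close. It gives the time, the measured TCP pose, the force, the opening and the grip force at its end, in the units of the state.
- bot.get_obs(): the state, without advancing time (a new reading comes with each control period).
- bot.camera(name): name is "side" or "top"; returns a dict with "img" (384x512x3 uint8, red, green, blue), "mtx" (3x3 intrinsics, pixels), "position" and "orientation" of the camera in the world. Camera axes: x right, y up, looking along -z (the intrinsics and any distortion apply to the point x, -y, -z); pixel columns grow to the right and rows downward; lengths in m; the calibration is good to about 2 mm. A picture is of the moment at which its call begins. There is no depth.
- bot.job_done(): hands the job in; it is judged then, once.
The state is a dict: "time": time; "q": joint angles; "qd": joint speeds; "joint_efforts": joint torques, N m; "ee_pos": TCP position; "tcp_rot": TCP orientation; "wrist_force": force on the tool from outside, world axes, zero at the start; "torque": the same for the moment, N m; "opening": finger opening in m; "grasp_force": force on a finger pad.
Only numpy, scipy, OpenCV 4.12 (cv2) and the standard library are available. Lean on these libraries where they do the work, as an engineer would, in place of code of your own. Each camera call takes 0.05 s, during which the arm holds its last target. There are 200 camera calls.

TASK

The branding head of the bench press is parked up on its arrest lever: swing the lever over so that the head comes down onto its stop, then swing the lever back upright so the head is locked down. Then pick up the taper gauge and slide its blade, level and straight along the arm, in between the brass die and the steel bed from the free end of the arm until it drags snugly on both plates, without forcing it. Finish holding the gauge there, snug at that depth, and leave everything else on the table where it is.

Things in the scene. Friction and masses are not known exactly. Their poses are not given: they have to be found in the camera images.
- press: Bench branding press, grey base 130 x 410 x 18 mm, fixed. Origin on the table below the arm's hinge, z up. The arm, 24 mm wide, runs from the hinge (155 mm up) along the press's -y to the branding head at its free end; tail and arrest lever are on the +y side. Tallest parts: hinge cheeks 173 mm; cross bar handle along x on the arm, 125 mm from the hinge, top 221 mm with the head down.
- head (a joint): Angle of the arm in rad: 0 = level, head down on its depth stop; about 0.19 = parked up on the arrest. Left free it sinks by its own weight (about 9 N at the head), slowed by a damper, in about 1 s.
- die_face (a point): Centre of the underside of the square brass die, 50 x 50 x 12 mm, at the arm's free end. Axes of the arm: y along the arm towards the hinge, z up; the entry edge is 25 mm from here along -y. Head down, this point is 80 mm above the table and 190 mm from the hinge along the press's -y. Nothing of the arm reaches more than 30 mm beyond this point along -y.
- bed_top (a point): Centre of the top of the square steel bed plate, 90 x 90 x 10 mm, right under the die (press's axes), 71.5 to 74 mm above the table: set by a screw, different each time, does not move. With the head down the gap to the die is 6 to 8.5 mm. The bed reaches 20 mm further out than the die on the entry side, open above.
- arrest (a joint): Angle of the arrest lever in rad: 0 = upright, against its stop, its pin over the arm's tail (head parked) or under it (head down, locked); 0.60 = right over towards the press's -x. The arm is free from about 0.3 on. It stays where it is left; 2 to 8 N at the knob move it.
- arrest_knob (a point): Centre of the black ball knob, 26 mm diameter, on top of the arrest lever (steel bar 14 x 8 mm). The lever turns about an axis along the press's y, 150 mm below the knob: 85.7 mm above the table, 128 mm from the hinge along the press's +y. Knob 236 mm above the table when upright; it moves to the press's -x as the joint grows.
- gauge_grip (a point): Centre of the taper gauge's black handle, 22 mm wide, 90 mm long, 24 mm high, lying on the table underside down. y points along the tool to the blade tip, z up. The gauge weighs about 240 g, its centre of mass 25 mm from here towards the blade.
- gauge_tip (a point): Middle of the lower edge of the blade's tip, 165 mm from the handle's centre along y and 6 mm below it. Steel blade 14 mm wide, 120 mm long, flat level underside; thickness grows evenly from 2 mm at the tip to 11 mm at the handle. Snug under the die's entry edge with the tip 53 to 87 mm past that edge, by the gap.
- cake_a: A round wafer cake, 76 mm diameter, 23 mm high, a bystander. Origin at the middle of its underside.
- cake_b: Another such wafer cake, a bystander.
- jar: Closed amber glass jar with steel lid, 70 mm diameter, 100 mm high, a bystander. Origin at the middle of its underside.
- spare_die: Spare square brass die 50 x 50 mm lying face down with its round stub up, 42 mm high, a bystander. Origin at the middle of its underside.
- bowl: White china bowl, 110 mm diameter, 50 mm high, a bystander. Origin at the middle of its underside.
- spatula: Steel spatula with a wooden handle, about 280 mm long, lying on the table, a bystander.
- brush: Flat brush with a wooden handle, about 200 mm long, lying on the table, a bystander.

How it is judged (in metres and radians):
On the way, in this order (a step that is already met when the one before it is completed fails the run):
1. The arrest lever is swung over and the head has come down onto its stop (value of joint arrest above 0.25 rad and value of joint head below 0.012 rad), for 0.2 s.
2. The arrest lever is upright again with the head down (value of joint arrest below 0.12 rad and value of joint head below 0.012 rad), for 0.2 s.
3. The gauge, carried in the fingers, has its tip between the die and the bed (y of gauge_tip in the frame of die_face above -0.02 m and horizontal distance between gauge_tip and die_face below 0.03 m and z of gauge_tip in the frame of die_face below 0 m and height (world z) of gauge_tip above 0.065 m and contact force between the fingers and gauge above 2 N), for 0.05 s.
At the end, for the whole second after the job is handed in: Head down (0.012 rad), lever upright (0.12 rad); gauge held in the fingers, off the table, at rest, in from the arm's free end: tip 40 mm or more past the entry edge, within 18 mm of the arm's centre line, 0.2 rad of its direction, level to 0.05 rad, over 1 N on die and on bed (all of step 2 and contact force between gauge and head above 1 N and contact force between gauge and bed above 1 N and contact force between the fingers and gauge above 2 N and contact force between gauge and table below 0.05 N and y of gauge_tip in the frame of die_face above 0.015 m and z of gauge_tip in the frame of bed_top above -0.005 m and angle between the z axis of gauge_tip and the z axis of bed_top, either way round below 0.05 rad and angle between the y axis of gauge_tip and the y axis of die_face, either way round below 0.2 rad and y of gauge_grip in the frame of die_face below -0.08 m and x of gauge_tip in the frame of die_face between -0.018 and 0.018 m and linear speed of gauge below 0.01 m/s); the arm keeps its last pose, push and grip.
It fails at once if The gauge is forced: over 60 N between it and the head (contact force between gauge and head above 60 N).
It fails at once if The cakes, jar, spare die, bowl, spatula or brush are pushed more than 40 mm (distance of any of cake_a, cake_b, jar, spare_die, bowl, spatula, brush from where it was at the start of the episode above 0.04 m).
It also fails if it takes over 72 s, if anything falls off the work surface, if the arm or the gripper's body presses on something with over 40 N, if the wrist force passes 120 N, or if a joint passes its speed limit or range.

## Working session

There is one attempt and no reset: what is moved stays moved. The work goes in short steps, Python scripts to look and compute and a tool call to move; the robot and the scene stay as the last step left them, time stands still between calls to the robot, and variables do not carry over. Pictures are saved under pics/ and viewed, at most 10 in all, crops included, and the job is handed in when it is done.

Besides the shell and the picture viewer there is one more tool, called after "Request:" as name(argument=value, ...) on one line, values as JSON. carry_out: Moves the arm, as the interface text tells. Its arguments: {"type":"object","properties":{"moves":{"type":"string"},"force":{"type":"number"}},"required":["moves"]}

```bash
mkdir -p pics
cat > h.py <<'E'
import numpy as np, cv2
from workcell import bot
from scipy.spatial.transform import Rotation as R
E
python3 - <<'E'
from h import *
for n in ("side","top"):
    c=bot.camera(n); cv2.imwrite(f"pics/{n}0.png",c["img"][:,:,::-1])
    print(n,{k:v for k,v in c.items() if k!="img"})
print(bot.get_obs())
E
```

```text
side {'mtx': array([[382.2730777 ,   0.        , 257.59703413],
       [  0.        , 382.2730777 , 185.9779998 ],
       [  0.        ,   0.        ,   1.        ]]), 'position': array([ 0.43567873, -0.79755489,  1.06783353]), 'orientation': array([41.63586938, -1.02823838, -5.30200105])}
top {'mtx': array([[456.12822288,   0.        , 262.33999979],
       [  0.        , 456.12822288, 194.4678913 ],
       [  0.        ,   0.        ,   1.        ]]), 'position': array([ 0.24017293, -0.02295019,  1.5595069 ]), 'orientation': array([ 11.63498008,  -0.32962215, -91.68865196])}
{'time': 0.1, 'q': array([6.64065562e+01, 5.00822230e+00, 1.00404029e+01, 9.51001752e+01,
       1.89625142e-03, 9.00004717e+01]), 'qd': array([-0.03783626, -0.06256936,  0.08753712,  0.06901673, -0.02550901,
       -0.07128129]), 'joint_efforts': array([ 8.51347013e-04, -5.21560371e+01,  4.65652764e+01,  1.59115973e-02,
        8.36045865e-05, -1.20291634e-05]), 'ee_pos': array([0.22005361, 0.50386211, 0.24766395]), 'tcp_rot': array([-1.79932005e+02, -1.89569025e-03,  1.56406082e+02]), 'wrist_force': array([ 0.41915304,  0.36041343, -0.06802274]), 'torque': array([-0.02142745,  0.00424481,  0.00090236]), 'grasp_force': 0.0, 'opening': 0.08545603386117817}
```

View pics/side0.png

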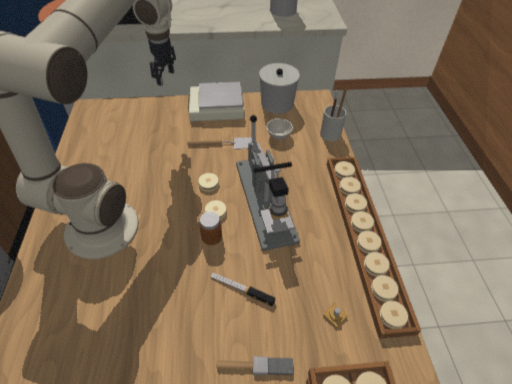

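View pics/top0.png

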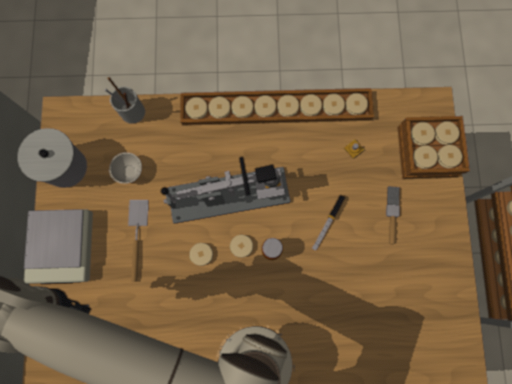

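```bash
cat >> h.py <<'E'
def crop(n,c0,r0,w,h,s,out):
    c=bot.camera(n); i=c["img"][r0:r0+h,c0:c0+w,::-1]
    i=cv2.resize(i,None,fx=s,fy=s,interpolation=cv2.INTER_CUBIC)
    for k in range(0,w,20):
        cv2.putText(i,str(c0+k),(k*s,10),0,.35,(0,0,255),1); cv2.line(i,(k*s,12),(k*s,18),(0,0,255),1)
    for k in range(20,h,20):
        cv2.putText(i,str(r0+k),(0,k*s+4),0,.35,(0,0,255),1); cv2.line(i,(24,k*s),(30,k*s),(0,0,255),1)
    cv2.imwrite(out,i)
CAM={"side":([[382.2730777,0,257.59703413],[0,382.2730777,185.9779998],[0,0,1]],[0.43567873,-0.79755489,1.06783353],[41.63586938,-1.02823838,-5.30200105]),
"top":([[456.12822288,0,262.33999979],[0,456.12822288,194.4678913],[0,0,1]],[0.24017293,-0.02295019,1.5595069],[11.63498008,-0.32962215,-91.68865196])}
def ray(n,u,v):
    K,p,o=CAM[n]; d=np.linalg.solve(np.array(K),[u,v,1.])*[1,-1,-1]
    return np.array(p),R.from_euler("xyz",o,degrees=True).apply(d)
def atz(n,u,v,z):
    p,d=ray(n,u,v); return p+d*(z-p[2])/d[2]
def proj(n,P):
    K,p,o=CAM[n]; c=R.from_euler("xyz",o,degrees=True).inv().apply(np.array(P)-p)*[1,-1,-1]
    q=c@np.array(K).T; return q[...,:2]/q[...,2:]
E
python3 - <<'E'
from h import *
crop("top",155,145,200,110,4,"pics/t1.png")
crop("side",190,110,150,200,3,"pics/s1.png")
E
```

```text
(no output)
```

View pics/t1.png

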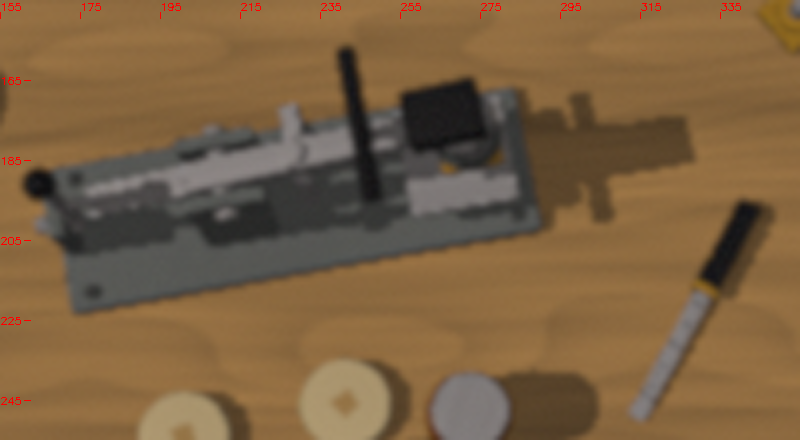

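View pics/s1.png

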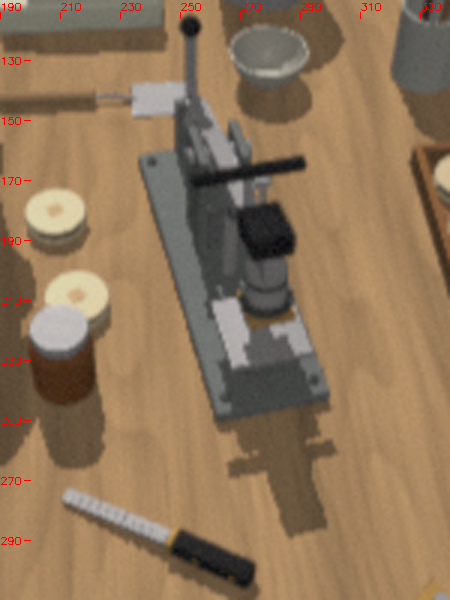

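Run:
```python
from h import *
from scipy.optimize import least_squares
def tri(a,b):
    (p,d),(q,e)=ray("top",*a),ray("side",*b)
    d/=np.linalg.norm(d);e/=np.linalg.norm(e)
    t=np.linalg.lstsq(np.c_[d,-e],q-p,rcond=None)[0]; A=p+t[0]*d;B=q+t[1]*e
    return (A+B)/2,np.linalg.norm(A-B)
print("knob",tri((164.5,191),(253.4,118.7)))
for u,v in((290.5,202),(174.2,223.2),(284.5,167.5)): print("base top",atz("top",u,v,.018))
for u,v in((262.5,247.5),(299.3,240.5),(237,162)): print("base side",atz("side",u,v,.018))
def res(p):
    x,y,a=p;c,s=np.cos(a),np.sin(a);W=lambda X,Y,Z:np.array([x+c*X-s*Y,y+s*X+c*Y,Z])
    return W
obs=[("top",atz("top",290.5,202,.018)),]
print("gauge top: tip,junc,end",atz("top",315,248.2,.007),atz("top",331.75,217.5,.016),atz("top",343,196.8,.02))
print("gauge side",atz("side",211.8,275,.007),atz("side",272.5,301,.012))
```

```text
knob (array([0.53266265, 0.25174045, 0.23269101]), np.float64(0.0017520285175260132))
base top [ 0.52800288 -0.13722356  0.018     ]
base top [0.46589948 0.26155537 0.018     ]
base top [ 0.65115757 -0.12140145  0.018     ]
base side [ 0.53195657 -0.13468391  0.018     ]
base side [ 0.6546302  -0.11778197  0.018     ]
base side [0.47237011 0.26041607 0.018     ]
gauge top: tip,junc,end [ 0.36822031 -0.2145261   0.007     ] [ 0.47043294 -0.27628198  0.016     ] [ 0.54071129 -0.31874903  0.02      ]
gauge side [ 0.36781199 -0.21343635  0.007     ] [ 0.54316776 -0.31510741  0.012     ]
```

```bash
cat >> h.py <<'E'
def rel(P,yaw,rows=None):
    o=bot.get_obs(); T=R.from_euler("xyz",o["tcp_rot"],degrees=True)
    print("at",o["time"],o["ee_pos"].round(4),o["tcp_rot"].round(2),"q",o["q"].round(1),"F",o["wrist_force"].round(1),o["opening"].round(4))
    for p in np.atleast_2d(P):
        print((T.inv().apply(p-o["ee_pos"])*1000).round(1),(T.inv()*R.from_euler("xyz",[180,0,yaw],degrees=True)).as_rotvec(degrees=True).round(1))
E
python3 - <<'E'
from h import *
rel([[.3,.44,.3],[.5327,.2517,.30],[.5327,.2517,.236]],98.6)
E
```

```text
Traceback (most recent call last):
  File "h.py", line 24, in rel
    print("at",o["time"],o["ee_pos"].round(4),o["tcp_rot"].round(2),"q",o["q"].round(1),"F",o["wrist_force"].round(1),o["opening"].round(4))
                                                                                                                      ^^^^^^^^^^^^^^^^^^
AttributeError: 'float' object has no attribute 'round'
```

```bash
sed -i 's/o\["opening"\].round(4)/o["opening"],o["grasp_force"]/' h.py
python3 - <<'E'
from h import *
rel([[.3,.44,.3],[.5327,.2517,.30],[.5327,.2517,.236]],98.6)
E
```

```text
at 0.2 [0.2201 0.5039 0.2479] [-179.95   -0.    156.41] q [66.4  5.  10.1 95.1  0.  90. ] F [-0.  -0.3  0.4] 0.08527667643380876 0.0
[-98.8 -26.6 -52.1] [-0.   0.  57.8]
[-387.4 -106.1  -52.1] [-0.   0.  57.8]
[-387.4 -106.    11.9] [-0.   0.  57.8]
```

Request:
carry_out(moves="-20 -5 -52 0 0 5 60; -60 -16 -52 0 0 12 60; -105 -29 -52 0 0 20 60; -150 -41 -52 0 0 28 60; -195 -53 -52 0 0 36 60; -240 -66 -52 0 0 44 60; -285 -78 -52 0 0 52 60; -330 -90 -52 0 0 57.8 60; -370 -101 -52 0 0 57.8 60; -387 -106 -52 0 0 57.8 60; -387 -106 -52 0 0 57.8 60; -387 -106 -52 0 0 57.8 60")

```text
time: 1.4
ee_pos: [0.532, 0.2523, 0.3001]
tcp_rot: [-180.0, -0.0, 98.6]
wrist_force: [0.8, -0.4, 0.8]
opening: 0.0599
grasp_force: 0.0
```

Run:
```python
from h import *
a=np.radians(8.6);ex=np.array([np.cos(a),np.sin(a),0]);K=np.array([.5327,.2517,.236])
th=np.array([0,.15,.3,.45,.55,0])
P=[K+ex*(-.150*np.sin(t))+[0,0,.150*(np.cos(t)-1)] for t in th]
rel(P,98.6)
crop("top",140,150,120,90,5,"pics/t2.png")
```

```text
at 1.4 [0.532  0.2523 0.3001] [-1.7996e+02 -1.0000e-02  9.8590e+01] q [ 25.4  12.2  24.  101.9   0.  106.8] F [ 0.8 -0.4  0.8] 0.05987097358069999 0.0
[-0.7  0.6 64.1] [-0. -0. -0.]
[ -0.7 -21.8  65.8] [-0. -0. -0.]
[ -0.7 -43.7  70.8] [-0. -0. -0.]
[ -0.7 -64.6  79.1] [-0. -0. -0.]
[ -0.7 -77.7  86.3] [-0. -0. -0.]
[-0.7  0.6 64.1] [-0. -0. -0.]
```

View pics/t2.png

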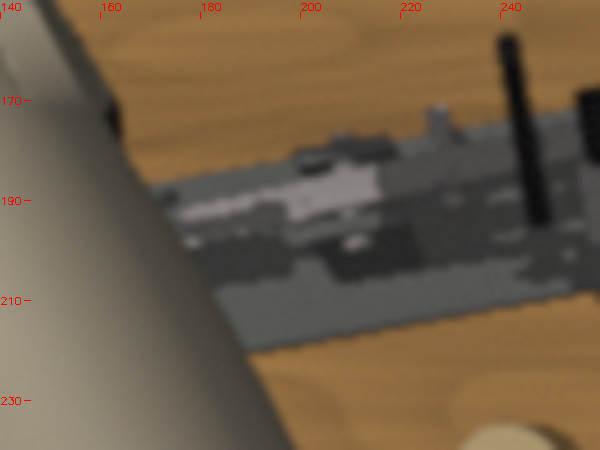

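Request:
carry_out(moves="0 0 25 0 0 0 60; 0 0 45 0 0 0 60; 0 0 62 0 0 0 60; 0 0 62 0 0 0 50; 0 0 62 0 0 0 40; 0 0 62 0 0 0 40; 0 0 62 0 0 0 40", force=20)

```text
time: 2.15
ee_pos: [0.5325, 0.2524, 0.2395]
tcp_rot: [179.9, -0.0, 98.6]
wrist_force: [-0.1, -0.1, -0.5]
opening: 0.0403
grasp_force: 0.0
```

Run:
```python
from h import *
crop("side",200,70,130,110,5,"pics/s2.png")
```

```text
(no output)
```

View pics/s2.png

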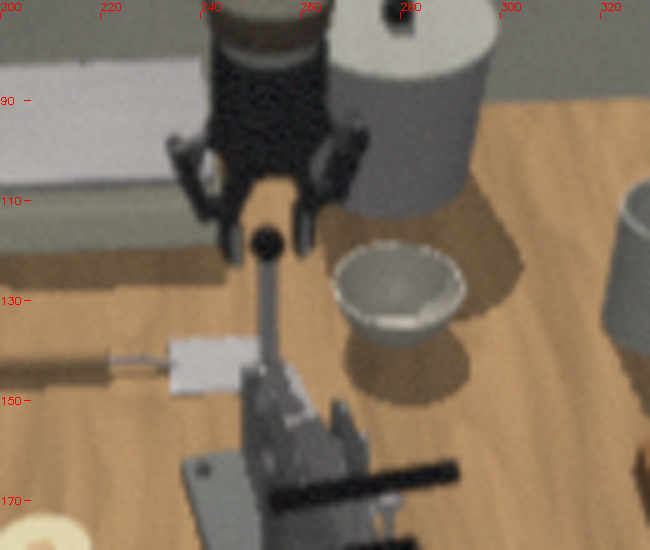

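The knob (254,118.5 px) sits midway between the two fingers, at fingertip height. Swing it over.

Request:
carry_out(moves="0 -8 0 0 0 0 40; 0 -18 1 0 0 0 40; 0 -30 3 0 0 0 40; 0 -42 6 0 0 0 40; 0 -54 9 0 0 0 40; 0 -66 13 0 0 0 40; 0 -76 17 0 0 0 40; 0 -84 20 0 0 0 40; 0 -84 20 0 0 0 40; 0 -84 20 0 0 0 40; 0 -84 20 0 0 0 40; 0 -84 20 0 0 0 40; 0 -84 20 0 0 0 40; 0 -84 20 0 0 0 40; 0 -84 20 0 0 0 40; 0 -84 20 0 0 0 40; 0 -84 20 0 0 0 40; 0 -84 20 0 0 0 40; 0 -84 20 0 0 0 40; 0 -84 20 0 0 0 40")

```text
time: 4.2
ee_pos: [0.4493, 0.2394, 0.2183]
tcp_rot: [180.0, -0.0, 98.6]
wrist_force: [0.2, 0.1, -0.4]
opening: 0.0401
grasp_force: 0.0
```

Run:
```python
from h import *
crop("side",190,80,150,165,3,"pics/s3.png")
```

```text
(no output)
```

View pics/s3.png

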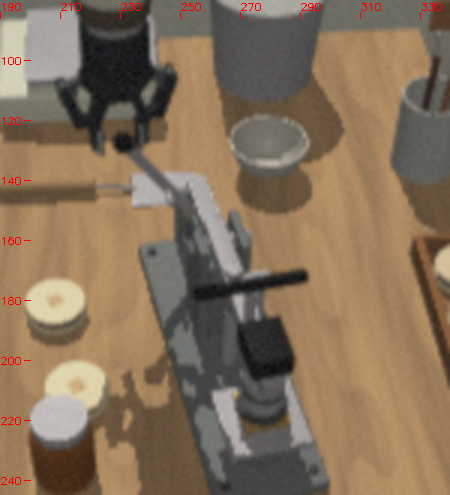

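Lever over at the left (knob 231,127 px), head visibly down. Swing back.

Request:
carry_out(moves="0 10 -2 0 0 0 40; 0 22 -6 0 0 0 40; 0 34 -9 0 0 0 40; 0 46 -13 0 0 0 40; 0 58 -16 0 0 0 40; 0 68 -18 0 0 0 40; 0 76 -19 0 0 0 40; 0 82 -20 0 0 0 40; 0 86 -20 0 0 0 40; 0 89 -20 0 0 0 40; 0 89 -20 0 0 0 40")

```text
time: 5.35
ee_pos: [0.5376, 0.2527, 0.238]
tcp_rot: [180.0, 0.0, 98.6]
wrist_force: [0.6, 0.6, 0.2]
opening: 0.0399
grasp_force: 0.0
```

Request:
carry_out(moves="0 2 0 0 0 0 40; 0 4 0 0 0 0 40; 0 4 0 0 0 0 40")

```text
time: 5.65
ee_pos: [0.5414, 0.2534, 0.2383]
tcp_rot: [180.0, -0.0, 98.6]
wrist_force: [-0.5, -0.4, 0.5]
opening: 0.04
grasp_force: 0.3
```

Run:
```python
from h import *
rel([[.509-.0086,-.298+.005,.20]],149.4)
crop("side",190,80,150,165,3,"pics/s4.png")
```

```text
at 5.65 [0.5414 0.2534 0.2383] [179.99  -0.    98.61] q [ 25.1  11.5  16.2  94.7   0.  106.5] F [-0.5 -0.4  0.5] 0.04001523814796941 0.30920826829969883
[-534.1 -122.3   38.3] [  0.    0.  -50.8]
```

View pics/s4.png

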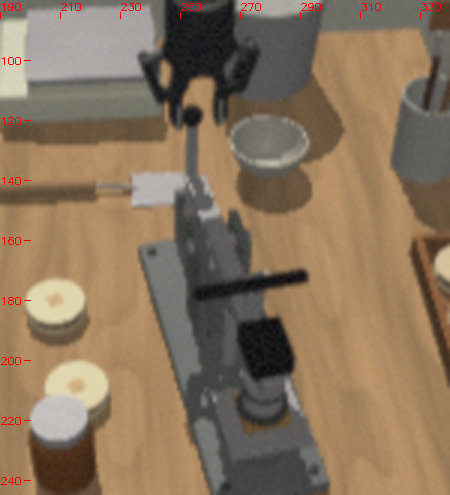

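Knob back at its starting pixel (254,118.5), head down. Next, fly to above the gauge.

Request:
carry_out(moves="0 -4 0 0 0 0 60; 0 -4 -20 0 0 0 60; 0 -4 -60 0 0 0 60; 0 -4 -92 0 0 0 60; -30 -8 -92 0 0 -4 60; -70 -16 -92 0 0 -8 60; -112 -26 -92 0 0 -12 60; -154 -35 -92 0 0 -16 60; -196 -45 -92 0 0 -20 60; -238 -55 -92 0 0 -24 60; -280 -64 -92 0 0 -28 60; -322 -74 -92 0 0 -32 60; -364 -84 -92 0 0 -36 60; -406 -93 -92 0 0 -40 60; -448 -103 -92 0 0 -44 60; -490 -112 -80 0 0 -48 60; -520 -119 -60 0 0 -50.8 60; -534 -122 -40 0 0 -50.8 60; -534 -122 -20 0 0 -50.8 60; -534 -122 -20 0 0 -50.8 60")

```text
time: 7.7
ee_pos: [0.4995, -0.2929, 0.2555]
tcp_rot: [-180.0, -0.2, 149.3]
wrist_force: [-0.1, -0.2, -0.5]
opening: 0.0602
grasp_force: 0.0
```

Run:
```python
from h import *
rel([[.509-.0086,-.298+.005,.014]],149.4)
crop("side",170,200,150,120,5,"pics/s5.png")
```

```text
at 7.7 [ 0.4995 -0.2929  0.2555] [-180.     -0.24  149.35] q [-30.4   9.5  15.9  96.6  -0.    0.3] F [-0.1 -0.2 -0.5] 0.060212282567272554 0.0
[ -1.8   0.4 241.5] [-0.  -0.2 -0.1]
```

View pics/s5.png

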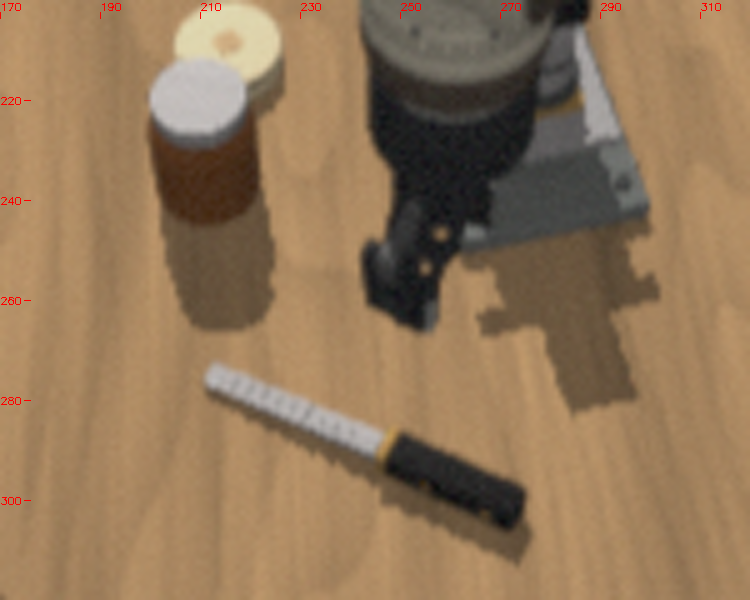

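Gauge: tip at (212,275), blade/handle joint at (248.4,289.4), handle centre about (261.4,295.6) px.

Run:
```python
from h import *
print(atz("side",248.4,289.4,.016),atz("side",261.4,295,.022),atz("side",211.8,275,.007))
```

```text
[ 0.4757412  -0.27481928  0.016     ] [ 0.51199653 -0.29856373  0.022     ] [ 0.36781199 -0.21343635  0.007     ]
```

Request:
carry_out(moves="-1 0 40 0 0 0 50; -2 0 85 0 0 0 50; -2 0 130 0 0 0 50; -2 0 170 0 0 0 50; -2 0 200 0 0 0 50; -2 0 220 0 0 0 50; -2 0 233 0 0 0 50; -2 0 233 0 0 0 50; -2 0 233 0 0 0 35; -2 0 233 0 0 0 25; -2 0 233 0 0 0 10; -2 0 233 0 0 0 10; -2 0 233 0 0 0 10; -2 0 233 0 0 0 10", force=60)

```text
time: 9.15
ee_pos: [0.5034, -0.2943, 0.0275]
tcp_rot: [180.0, 0.2, 149.4]
wrist_force: [0.6, 2.0, 7.2]
opening: 0.0202
grasp_force: 60.5
```

Request:
carry_out(moves="0 0 0 0 0 0 40; 0 0 0 0 0 0 40; 0 0 0 0 0 0 40")

```text
time: 9.45
ee_pos: [0.5023, -0.294, 0.0254]
tcp_rot: [-180.0, 0.0, 149.4]
wrist_force: [-0.0, 0.4, -0.1]
opening: 0.0402
grasp_force: 0.0
```

Run:
```python
from h import *
rel([[.5,-.293,.021]],149.4)
crop("side",200,240,100,80,6,"pics/s6.png")
```

```text
at 9.45 [ 0.5023 -0.294   0.0254] [-1.7999e+02  1.0000e-02  1.4940e+02] q [-30.3  10.9  -8.1  71.   -0.    0.3] F [-0.   0.4 -0.1] 0.04023869479465393 0.0
[ 2.5 -0.3  4.4] [-0.  0.  0.]
```

View pics/s6.png

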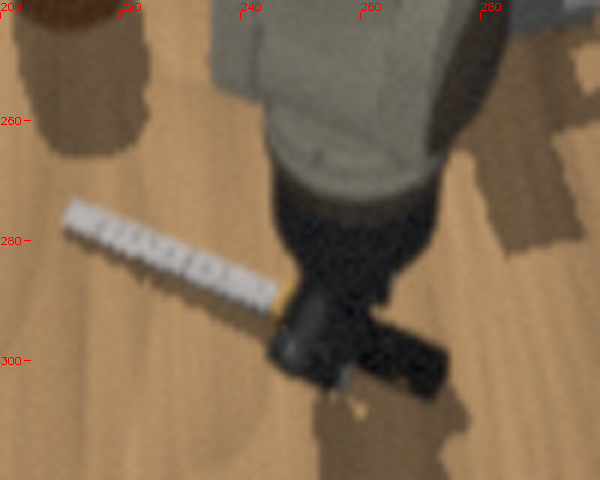

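Request:
carry_out(moves="0 0 3 0 0 0 40; 0 0 6 0 0 0 40; 0 0 6 0 0 0 40; 0 0 6 0 0 0 30; 0 0 6 0 0 0 20; 0 0 6 0 0 0 10; 0 0 6 0 0 0 10; 0 0 6 0 0 0 10; 0 0 6 0 0 0 10", force=60)

```text
time: 10.4
ee_pos: [0.5024, -0.2939, 0.0195]
tcp_rot: [180.0, 0.0, 149.4]
wrist_force: [0.3, 0.4, 3.3]
opening: 0.0209
grasp_force: 60.6
```

Request:
carry_out(moves="0 0 -8 0 0 0 10; 0 0 -20 0 0 0 10; 0 0 -45 0 0 0 10; 0 0 -70 0 0 0 10; 0 0 -90 0 0 0 10; 0 0 -100 0 0 0 10; 0 0 -100 0 0 0 10; 0 0 -100 0 0 0 10; 0 0 -100 0 0 0 10", force=70)

```text
time: 11.3
ee_pos: [0.5017, -0.2936, 0.1179]
tcp_rot: [-180.0, -0.1, 149.4]
wrist_force: [-0.7, 0.7, -3.3]
opening: 0.0207
grasp_force: 68.6
```

Run:
```python
from h import *
rel([[.6151,-.286,.12],[.6151,-.286,.0892]],98.7)
print(bot.get_obs()["torque"])
```

```text
at 11.3 [ 0.5017 -0.2936  0.1179] [-1.800e+02 -1.200e-01  1.494e+02] q [-30.3   8.8  -0.2  81.2  -0.    0.3] F [-0.7  0.7 -3.3] 0.02070873472928844 68.5774290561676
[-93.7  64.3  -2.3] [-0.1 -0.1 50.7]
[-93.8  64.3  28.5] [-0.1 -0.1 50.7]
[-0.0260717  -0.0376252  -0.01034395]
```

Request:
carry_out(moves="-10 5 0 0 0 6 10; -22 14 0 0 0 13 10; -34 22 0 0 0 20 10; -46 30 0 0 0 27 10; -58 38 0 0 0 34 10; -70 46 0 0 0 40 10; -82 56 0 0 0 46 10; -90 61 0 0 0 50.7 10; -94 64 0 0 0 50.7 10; -94 64 0 0 0 50.7 10; -94 64 0 0 0 50.7 10; -94 64 0 0 0 50.7 10")

```text
time: 12.5
ee_pos: [0.6152, -0.2868, 0.1192]
tcp_rot: [-180.0, -0.0, 98.8]
wrist_force: [0.2, 0.3, -1.0]
opening: 0.021
grasp_force: 68.7
```

Run:
```python
from h import *
rel([[.6151,-.286,.0892]],98.7)
o=bot.get_obs();T=R.from_euler("xyz",o["tcp_rot"],degrees=True)
pt=lambda x,z:o["ee_pos"]+T.apply([x,0,z])
for n in("side","top"):
    img=bot.camera(n)["img"]; 
    A,B=proj(n,np.array([pt(.156,.0125),pt(.045,.009)])); print(n,"pred tip",A.round(1),"joint",B.round(1))
    m=np.zeros(img.shape[:2],np.uint8); cv2.line(m,tuple(int(v) for v in A+(A-B)*.15),tuple(int(v) for v in B-(B-A)*-.1),1,15)
    hsv=cv2.cvtColor(img,cv2.COLOR_RGB2HSV)
    k=(m>0)&(hsv[...,1]<50)&(hsv[...,2]>110)
    y,x=np.nonzero(k); 
    if len(x)<5: print(len(x)); continue
    P=np.c_[x,y].astype(float); c=P.mean(0); d=(A-B)/np.linalg.norm(A-B); s=(P-c)@d
    l=cv2.fitLine(P.astype(np.float32),cv2.DIST_L2,0,.01,.01).ravel()
    print(len(x),"ends",(c+d*s.max()).round(1),(c+d*s.min()).round(1),"fit",l.round(3),"pred dir",d.round(3))
```

```text
at 12.5 [ 0.6152 -0.2868  0.1192] [-1.7998e+02 -1.0000e-02  9.8750e+01] q [-25.   22.3  16.4  84.1  -0.   56.3] F [ 0.2  0.3 -1. ] 0.02096259564413842 68.69506359100342
[ 0.8 -0.  30. ] [-0.  -0.   0.1]
side pred tip [282.6 229.8] joint [293.7 260.1]
64 ends [280.3 225. ] [289.6 250.4] fit [  0.466   0.885 286.219 241.203] pred dir [-0.344 -0.939]
top pred tip [290.1 178. ] joint [323.3 171.8]
168 ends [298.9 176.6] [333.8 170.1] fit [ 9.86000e-01 -1.68000e-01  3.17690e+02  1.73107e+02] pred dir [-0.983  0.182]
```

Request:
carry_out(moves="0 0 10 0 0 0 10; 0 0 20 0 0 0 10; 0 0 28 0 0 0 10; 10 0 28 0 0 0 10; 20 0 28 0 0 0 10; 30 0 28 0 0 0 10; 37 0 28 0 0 0 10; 37 0 28 0 0 0 10; 37 0 28 0 0 0 10; 37 0 28 0 0 0 10")

```text
time: 13.6
ee_pos: [0.6102, -0.2503, 0.0915]
tcp_rot: [180.0, 0.0, 98.7]
wrist_force: [0.3, 0.1, -2.2]
opening: 0.0205
grasp_force: 68.7
```

Request:
carry_out(moves="0 0 1 0 0 0 10; 0 0 2 0 0 0 10; 0 0 2 0 0 0 10; 0 0 2 0 0 0 10")

```text
time: 14.0
ee_pos: [0.6101, -0.2502, 0.0891]
tcp_rot: [-180.0, -0.0, 98.7]
wrist_force: [1.0, -1.0, -2.9]
opening: 0.0206
grasp_force: 68.7
```

Request:
carry_out(moves="0 0 1 0 0 0 10; 0 0 1 0 0 0 10; 0 0 1 0 0 0 10")

```text
time: 14.3
ee_pos: [0.6101, -0.2501, 0.0882]
tcp_rot: [-180.0, -0.0, 98.7]
wrist_force: [-0.5, 0.2, -1.6]
opening: 0.0205
grasp_force: 68.7
```

Request:
carry_out(moves="0 0 1 0 0 0 10; 0 0 1 0 0 0 10; 0 0 1 0 0 0 10")

```text
time: 14.6
ee_pos: [0.6101, -0.2501, 0.0873]
tcp_rot: [180.0, -0.0, 98.7]
wrist_force: [0.4, 0.1, -2.8]
opening: 0.0208
grasp_force: 68.7
```

Request:
carry_out(moves="0 0 0.7 0 0 0 10; 0 0 0.7 0 0 0 10; 0 0 0.7 0 0 0 10")

```text
time: 14.9
ee_pos: [0.6102, -0.2501, 0.0867]
tcp_rot: [180.0, 0.0, 98.7]
wrist_force: [1.0, 0.0, -1.3]
opening: 0.0206
grasp_force: 68.8
```

```bash
cat >> h.py <<'E'
def st():
    o=bot.get_obs(); T=R.from_euler("xyz",o["tcp_rot"],degrees=True)
    print(o["time"],o["ee_pos"].round(4),"Ftool",T.inv().apply(o["wrist_force"]).round(2),"Ttool",T.inv().apply(o["torque"]).round(3))
E
python3 -c "
from h import *
st()"
```

```text
14.9 [ 0.6102 -0.2501  0.0867] Ftool [-0.14  0.94  1.32] Ttool [0.027 0.095 0.039]
```

Request:
carry_out(moves="0 0 0.7 0 0 0 10; 0 0 0.7 0 0 0 10; 0 0 0.7 0 0 0 10")

```text
time: 15.2
ee_pos: [0.6102, -0.2501, 0.0861]
tcp_rot: [180.0, 0.0, 98.7]
wrist_force: [0.8, 0.3, 0.6]
opening: 0.0205
grasp_force: 69.0
```

```bash
python3 -c "
from h import *
st()"
```

```text
15.2 [ 0.6102 -0.2501  0.0861] Ftool [ 0.15  0.85 -0.58] Ttool [0.038 0.33  0.05 ]
```

Request:
carry_out(moves="0 0 -1.2 0 0 0 10; 0 0 -1.2 0 0 0 10; 5 0 -1.2 0 0 0 10; 10 0 -1.2 0 0 0 10; 15 0 -1.2 0 0 0 10; 20 0 -1.2 0 0 0 10; 25 0 -1.2 0 0 0 10; 25 0 -1.2 0 0 0 10; 25 0 -1.2 0 0 0 10")

```text
time: 16.1
ee_pos: [0.6064, -0.2251, 0.0871]
tcp_rot: [-180.0, -0.0, 98.7]
wrist_force: [0.7, 0.8, -2.4]
opening: 0.0205
grasp_force: 68.8
```

```bash
python3 -c "
from h import *
st()"
```

```text
16.1 [ 0.6064 -0.2251  0.0871] Ftool [0.73 0.78 2.45] Ttool [ 0.01   0.075 -0.041]
```

Request:
carry_out(moves="5 0 0 0 0 0 10; 10 0 0 0 0 0 10; 15 0 0 0 0 0 10; 20 0 0 0 0 0 10; 25 0 0 0 0 0 10; 25 0 0 0 0 0 10; 25 0 0 0 0 0 10")

```text
time: 16.8
ee_pos: [0.6026, -0.2004, 0.0871]
tcp_rot: [180.0, -0.0, 98.7]
wrist_force: [-0.3, 1.0, -2.7]
opening: 0.0204
grasp_force: 68.8
```

```bash
python3 -c "
from h import *
st()"
```

```text
16.8 [ 0.6026 -0.2004  0.0871] Ftool [ 1.01 -0.19  2.75] Ttool [-0.021  0.127 -0.015]
```

Request:
carry_out(moves="0 0 0.5 0 0 0 10; 0 0 1 0 0 0 10; 0 0 1 0 0 0 10; 4 0 1 0 0 0 10; 8 0 1 0 0 0 10; 8 0 1 0 0 0 10; 8 0 1 0 0 0 10")

```text
time: 17.5
ee_pos: [0.6016, -0.1926, 0.0864]
tcp_rot: [180.0, -0.0, 98.7]
wrist_force: [1.6, -1.2, 2.4]
opening: 0.0207
grasp_force: 69.4
```

```bash
python3 -c "
from h import *
st()"
```

```text
17.5 [ 0.6016 -0.1926  0.0864] Ftool [-1.46  1.44 -2.42] Ttool [-0.142  0.249  0.115]
```

Request:
carry_out(moves="2 0 0 0 0 0 10; 4 0 0 0 0 0 10; 6 0 0 0 0 0 10; 6 0 0 0 0 0 10; 6 0 0 0 0 0 10")

```text
time: 18.0
ee_pos: [0.6006, -0.187, 0.0864]
tcp_rot: [180.0, 0.0, 98.7]
wrist_force: [0.9, -4.6, 5.2]
opening: 0.0209
grasp_force: 69.6
```

```bash
python3 -c "
from h import *
st()"
```

```text
18.0 [ 0.6006 -0.187   0.0864] Ftool [-4.7   0.17 -5.24] Ttool [ 0.007 -0.507  0.02 ]
```

Request:
carry_out(moves="0 0 -0.5 0 0 0 10; 0 0 -1 0 0 0 10; 0 0 -1 0 0 0 10; 0 0 -1 0 0 0 10")

```text
time: 18.4
ee_pos: [0.6004, -0.1868, 0.0868]
tcp_rot: [-180.0, -0.0, 98.7]
wrist_force: [1.6, -4.2, 1.1]
opening: 0.0204
grasp_force: 69.2
```

```bash
python3 -c "
from h import *
st()"
```

```text
18.4 [ 0.6004 -0.1868  0.0868] Ftool [-4.38  0.94 -1.14] Ttool [-0.267 -0.604  0.021]
```

Request:
carry_out(moves="1 0 0 0 0 0 10; 2 0 0 0 0 0 10; 2 0 0 0 0 0 10; 2 0 0 0 0 0 10")

```text
time: 18.8
ee_pos: [0.6001, -0.1853, 0.087]
tcp_rot: [-180.0, 0.1, 98.7]
wrist_force: [1.0, -6.9, 1.5]
opening: 0.0208
grasp_force: 69.1
```

```bash
python3 -c "
from h import *
st()"
```

```text
18.8 [ 0.6001 -0.1853  0.087 ] Ftool [-6.99 -0.07 -1.47] Ttool [-0.091 -1.19   0.111]
```

Request:
carry_out(moves="0 0 0 0 0 0 10; 0 0 0 0 0 0 10; 0 0 0 0 0 0 10; 0 0 0 0 0 0 10; 0 0 0 0 0 0 10; 0 0 0 0 0 0 10")

```text
time: 19.4
ee_pos: [0.6001, -0.1853, 0.087]
tcp_rot: [-180.0, 0.1, 98.7]
wrist_force: [0.5, -6.5, 0.6]
opening: 0.0203
grasp_force: 69.1
```

```bash
python3 -c "
from h import *
st()
print(bot.job_done())"
```

```text
19.4 [ 0.6001 -0.1853  0.087 ] Ftool [-6.53 -0.49 -0.61] Ttool [-0.135 -1.153 -0.003]
the job is handed in; nothing more can be done
None
```

I handed the job in at 19.4 s without seeing a verdict: the head is down with the lever upright, and the gauge is held between die and bed, its tip by my estimate 58 mm past the entry edge with about 6.5 N of drag; contact on both plates is judged from the wrist forces, as I had no picture views left to check.

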